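# Nest the mixing tubs in their keeper and flip its cover shut

### The arm

A 6-joint arm with a two-finger parallel gripper is mounted at the origin on the work surface. World frame = base frame: x ahead of the robot, y to its left, z up, the work surface at z = 0. Lengths are in m, angles in rad, forces in N, time in s.
With the tool pointing down it reaches from about 0.375 to 0.9 m from the base axis. Payload 3.1 kg.
Tool frame: the origin (TCP) lies where the fingers leave the gripper's body, on its centre line; the fingertips stand 73 mm ahead of it and the grasp point (between the pads) lies 54 mm ahead of it; z points along the fingers, y is the line along which they close (so a half turn about z gives the same grasp; the last joint's range is limited). The gripper opens to 85 mm and grips with 20 to 120 N. Pads are 22 mm wide; open, the fingers measure 114 mm over their backs; the gripper's body (76 mm by 85 mm) begins 54 mm behind the grasp point. The pads swing forward as they close: fully open they stand 13 mm farther back than shut.
Start: joints at [0.996, 0.527, 1.433, -0, 1.181, -0.178], TCP at [0.242, 0.576, 0.304] pointing down, gripper open.
Joint ranges: [-3.08, 3.08], [-0.75, 2.2], [0.22, 2.44], [-1.43, 4.57], [0, 2.65], [-2.85, 2.85]. Speed limits (rad/s): [2.79, 2.79, 3.14, 3.14, 3.14, 3.14].

### API

Orientations are given as a unit quaternion [x, y, z, w].
In Python, from station import manip gives the robot as it stands.
- The arm moves only by the tool step_arm, never from a script. Its argument "moves" is one flat list of numbers, 5 for each row, row after row: the opening, from 0 (shut) to 1 (fully open), then the shift along the world's x, y, z scaled (see below), then the turn about the world's z scaled (see below). In form: [fingers, x, y, z, yaw, fingers, x, y, z, yaw, ...]. A call has 1 to 12 rows; each row is the pose to reach, as a shift and turn from the pose commanded when the call began, turning the shorter way round; what a row does not reach only later rows make up. The controller multiplies each number of a shift by 200 mm and each number of a turn by pi rad. A row lasts 1/8 s, in which the tool goes at most 62.5 mm and 10.7 degrees, less where a joint would pass 70% of its speed; a pose out of reach is approached as far as the arm can. A call with a number of a shift or a turn outside -1 to 1 is refused whole. A call with a gripper value outside its range is refused whole. The fingers move at their own pace and stop on an object; "grip_force" is the grip in N (left out, the last holds). Time passes only in rows, so rows that repeat a pose let the fingers close. It gives the time, the measured TCP pose, the force, the opening and the grip force at its end, in the units of the state.
- manip.sense(): the state, without advancing time (a new reading comes with each control period).
- manip.snapshot(name): name is "side" or "top" or "wrist"; returns a dict with "color" (400x640x3 uint8, blue, green, red), "z_map" (400x640 float32, m along the optical axis (not along the pixel's ray), 0 where there is no reading), "fovy" (degrees; the focal length in pixels is half the picture's height over the tangent of half this angle, whatever the lens; pixels are square), "cx", "cy" (the principal point, pixels), "R" (3x3) and "t" (3): a world point X has camera coordinates R X + t; the wrist camera has in their place "mount" (4x4, takes a point from camera to tool coordinates, whose origin is the TCP and whose axes are the flange's). Camera axes: x right, y down, z forward; pixel columns grow to the right and rows downward; lengths in m; the calibration is good to about 2 mm. A picture is of the moment at which its call begins: read the wrist's pose just before it.
- manip.sign_off(): hands the job in; it is judged then, once.
The state is a dict: "t": time; "q": joint angles; "qd": joint speeds; "tau": joint torques, N m; "tcp_pos": TCP position; "tool_rot": TCP orientation; "force": force on the tool from outside, world axes, zero at the start; "ft_torque": the same for the moment, N m; "finger_gap": opening from 0.0 (shut) to 1.0 (fully open); "gripper_force": force on a finger pad.
Only numpy, scipy, OpenCV 4.12 (cv2) and the standard library are available. Lean on these libraries where they do the work, as an engineer would, in place of code of your own. Each camera call takes 0.05 s, during which the arm holds its last target. There are 200 camera calls.

### The job

Put the two loose mixing tubs away in the keeper: nest the large one in the large tub that stands there and the small one in the small tub, setting each in rather than dropping it and pushing it down lightly until it is snug and straight but not rammed tight, so that it will come apart again next time. Then tip the clear cover over by its finger tab until it springs shut. Leave the paint can, brush can, tape roll and jar where they are.

Things in the scene. Friction and masses are not known exactly. Their poses are not given: they have to be found in the camera images.
- large: loose large white plastic mixing tub, open at the top, standing upright on the bench: 65 high, a straight collar 66 across and 20 high round its mouth, below it 59 tapering to a bottom 49 across; taper 6.5 degrees from the upright, wall 3.6, bottom 4 thick. Origin: centre of the underside; z up the axis. Grip it by the collar; nested, only some 27 mm of it shows above the rim below.
- small: loose small white plastic mixing tub: 55 high, a straight collar 52 across and 20 high round its mouth, below it 45 tapering to a bottom 37 across; taper 6.5 degrees from the upright, wall 3.6, bottom 4 thick. Origin: centre of the underside; z up the axis. Grip it by the collar.
- large_in_keeper: large tub like the loose one, upright in one of the keeper's wells (either one); it stays there. Origin: centre of its underside. Nest height (underside above underside), both sizes: set in and let go a tub sits loose at 30 to 32.5 mm; a light push of 8 to 12 N takes it to the best height, 27.5, where it stays. 29.5 to 24 counts as snug; it gives some 3 N per mm, over 20 N rams it.
- small_in_keeper: small tub like the loose one, upright in the keeper's other well with up to 9 mm of play; it stays there. Origin: centre of its underside. A tub let go more than 10 mm above its seat counts as dropped.
- keeper: grey plastic tray fixed to the bench, 235 (its x) by 165 (its y) and 30 high with 4 mm walls; origin: centre of its underside, z up. Two round wells 56 across and 6 deep, their floors 4 above the bench, centred at x = -52.5 and +52.5, y = +6 in its frame. A clear cover is hinged along its +y side.
- cover (a joint): angle of the keeper's clear cover, rad: 0 shut, 1.75 open at its stop, leaning back. An over-centre spring holds it at either stop; balance near 0.93: pushed below 0.8 it springs shut by itself. It takes about 2 N at the tab. The cover is a clear box with grey edges, 233 along the hinge, 158 from hinge to front wall, 88 deep; open, its hollow faces the tubs.
- cover_hinge (a point): middle of the cover's hinge line, 79 along the keeper's +y from its centre and 31 above the bench; the hinge runs along the keeper's x
- cover_tab (a point): middle of one face of the cover's finger tab, a grey lip 90 along the hinge, 4 thick, standing 26 out past the front wall at its free edge; 171 from the hinge. Shut, this face is on top; open, the tab points up and this face looks away from the tubs (keeper +y), just above the front wall. A fingertip behind it, moved in an arc about the hinge towards the tubs, tips the cover.
- paint_can: bystander: steel paint can, 86 across, 97 high; origin: centre of its underside
- brush_can: bystander: steel can with brushes, 72 across and 100 high, brushes stand up to 210 within 75 across; origin: centre of its underside
- tape_roll: bystander: roll of masking tape lying flat, 98 across, 24 high; origin: centre of its underside
- turps_jar: bystander: amber glass jar with a steel cap, 64 across, 95 high; origin: centre of its underside
There are look-alikes about, which are no part of the job. What is shaped like the large_in_keeper but black, pink or turquoise is not meant.

How it is judged:
On the way:
1. both loose tubs nested snugly in the tubs of their own size and let go, the cover still open (z of large in the frame of large_in_keeper between 0.024 and 0.0295 m and horizontal distance between large and large_in_keeper below 0.004 m and angle between each of large, small's own z axis and vertical below 0.07 rad and z of small in the frame of small_in_keeper between 0.024 and 0.0295 m and horizontal distance between small and small_in_keeper below 0.004 m and contact force between the fingers and large below 0.1 N and contact force between the fingers and small below 0.1 N and value of joint cover above 1.4 rad), for 0.2 s.
At the end, for the whole second after the job is handed in: both loose tubs nested in the tub of their size, underside 24 to 29.5 mm above that tub's, within 4 mm of centre, upright within 0.07 rad, let go, at rest; the keeper's tubs still in their wells; cover shut (below 0.06 rad); bystanders within 20 mm (z of large in the frame of large_in_keeper between 0.024 and 0.0295 m and horizontal distance between large and large_in_keeper below 0.004 m and angle between each of large, small's own z axis and vertical below 0.07 rad and z of small in the frame of small_in_keeper between 0.024 and 0.0295 m and horizontal distance between small and small_in_keeper below 0.004 m and contact force between the fingers and large below 0.1 N and contact force between the fingers and small below 0.1 N and linear speed of each of large, small below 0.02 m/s and z of each of large_in_keeper, small_in_keeper in the frame of keeper below 0.008 m and value of joint cover below 0.06 rad); the robot touches nothing.
It fails at once if tubs rammed together: more than 50 N in all between the walls of two of them (a straight push of some 25 N) (contact force between large and large_in_keeper above 50 N or contact force between small and small_in_keeper above 50 N).
It fails at once if a tub dropped: falling faster than 0.5 m/s (about 13 mm of fall) with no finger on it ((linear speed of large above 0.5 m/s and contact force between the fingers and large below 0.05 N) or (linear speed of small above 0.5 m/s and contact force between the fingers and small below 0.05 N)).
It fails at once if the paint can, brush can, tape roll or jar pushed more than 20 mm or tipped (distance of any of paint_can, brush_can, tape_roll, turps_jar from where it was at the start of the episode above 0.02 m or angle between any of paint_can, brush_can, tape_roll, turps_jar's own z axis and vertical above 0.25 rad).
It also fails if it takes over 72 s, if anything falls off the work surface, if the arm or the gripper's body presses on something with over 40 N, if the wrist force passes 120 N, or if a joint passes its speed limit or range.

## Working session

There is one attempt and no reset: what is moved stays moved. The work goes in short steps, Python scripts to look and compute and a tool call to move; the robot and the scene stay as the last step left them, time stands still between calls to the robot, and variables do not carry over. Pictures are saved under pics/ and viewed, at most 10 in all, crops included, and the job is handed in when it is done.

Besides the shell and the picture viewer there is one more tool, called after "Call:" by a JSON object that holds its "name" and its "arguments". step_arm: Moves the arm, as the interface text tells. Its arguments: {"type":"object","properties":{"moves":{"type":"array","items":{"type":"number"}},"grip_force":{"type":"number"}},"required":["moves"]}

```bash
mkdir -p pics; ls
python3 - <<'E'
from station import manip
import cv2,numpy as np
for n in("top","side"):
    s=manip.snapshot(n); cv2.imwrite(f"pics/{n}0.png",s["color"]); np.savez(f"{n}0.npz",**s)
    print(n,s["fovy"],s["cx"],s["cy"],s["R"],s["t"])
print(manip.sense())
E
```

```text
pics
top 57.71039349679839 322.3840214930035 204.85505515436031 [[-0.02248069 -0.99972546  0.00660419]
 [-0.99676892  0.0219037  -0.07727838]
 [ 0.07711251 -0.00832013 -0.99698768]] [0.0735551  0.51198159 0.83795255]
side 49.80305178387442 321.62885380514655 201.43101384689916 [[ 0.679459   -0.73357102 -0.01445786]
 [-0.47931609 -0.42886775 -0.76572093]
 [ 0.55551017  0.52720586 -0.64301045]] [-0.28777175  0.33669612  1.0153007 ]
{'t': 0.1, 'q': array([ 9.95516681e-01,  5.28391129e-01,  1.43379146e+00, -2.13209182e-05,
        1.18140241e+00, -1.78488510e-01]), 'qd': array([-0.00058393, -0.0024981 , -0.00295034, -0.00050986,  0.00045535,
        0.00016737]), 'tau': array([ 7.68757818e-04, -4.43306494e+01, -1.78585947e+01, -1.69889049e-04,
        3.88453191e-03, -1.70020763e-05]), 'tcp_pos': array([0.24122532, 0.57601712, 0.30301482]), 'tool_rot': array([ 1.97092550e-01,  9.80384381e-01, -9.29886889e-04, -3.57450630e-04]), 'force': array([-1.21807397,  0.92278531,  0.09767505]), 'ft_torque': array([-0.01064872,  0.04922855, -0.01177956]), 'gripper_force': 0.0, 'finger_gap': 0.997111448197978}
```

View pics/top0.png

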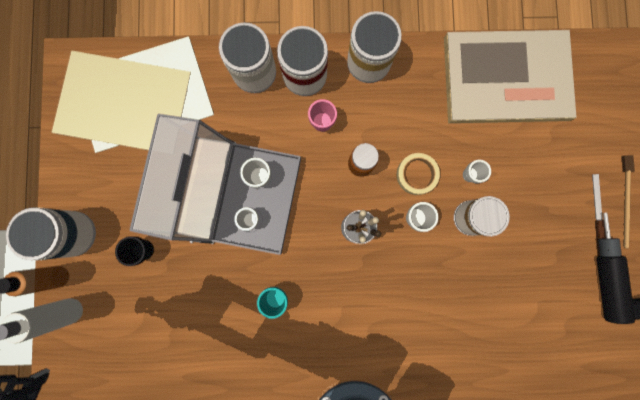

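View pics/side0.png

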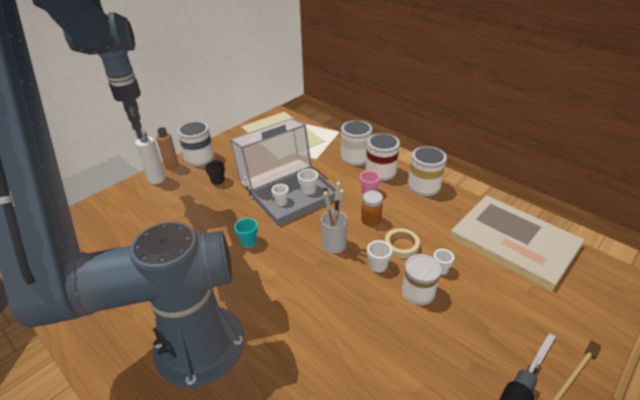

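Top view: loose large tub at (423,217), loose small at (479,171). Keeper's large tub is at (255,172) and its small at (246,218). The open cover is left at (170,175), its tab dark at (183,177). Bystanders: brush can (362,227), jar (365,158), tape (418,173), paint can (488,216). The side view agrees.

```bash
cat > h.py <<'E'
import numpy as np,cv2
def rays(s,uv):
    f=200/np.tan(np.radians(s["fovy"])/2)
    uv=np.atleast_2d(uv).astype(float)
    return np.c_[(uv[:,0]-s["cx"])/f,(uv[:,1]-s["cy"])/f,np.ones(len(uv))]
def onplane(s,uv,z,R=None,t=None):
    R=s["R"] if R is None else R; t=s["t"] if t is None else t
    d=rays(s,uv)@R; c=-R.T@t
    return c+d*((z-c[2])/d[:,2])[:,None]
def cloud(s):
    v,u=np.mgrid[:400,:640]; Z=s["z_map"].reshape(-1).astype(float)
    P=(rays(s,np.c_[u.ravel(),v.ravel()])*Z[:,None]-s["t"])@s["R"]
    P[Z==0]=np.nan
    return P.reshape(400,640,3)
E
python3 - <<'E'
import numpy as np,cv2
from h import *
s=dict(np.load("top0.npz")); P=cloud(s)
for n,(u,v),zr,w in [("large",(423,217),.065,26),("small",(479,171),.055,20),("kl",(255,172),.069,26),("ks",(246,218),.059,20),
   ("paint",(488,216),.097,30),("brush",(362,227),.1,30),("jar",(365,158),.095,22),("tape",(418,173),.024,30)]:
    v0,u0=v-w,u-w; sub=P[v0:v+w,u0:u+w]
    m=(abs(sub[...,2]-zr)<.009)
    c=s["color"][v0:v+w,u0:u+w].astype(int)
    if n in("large","small","kl","ks"): m&=(c.min(2)>120)&(c.max(2)-c.min(2)<60)
    m=m.astype(np.uint8)
    k,lab,st,_=cv2.connectedComponentsWithStats(m); i=1+st[1:,4].argmax()
    vv,uu=np.where(lab==i); uv=np.c_[uu+u0,vv+v0]
    X=onplane(s,uv,zr)[:,:2]
    hull=cv2.convexHull((X*1000).astype(np.float32)); c2,r=cv2.minEnclosingCircle(hull); e=cv2.fitEllipse(hull)
    print(n,len(uv),"circ",np.round(c2,1),round(2*r,1),"ell",np.round(e[0],1),np.round(e[1],1),"zmed",round(np.nanmedian(sub[...,2][lab==i]),4))
# keeper corners on z=.03: visible front corners/edge pixels; tab
print(np.round(onplane(s,[(300,157),(281,252)],.03),4), np.round(onplane(s,[(233,144),(213,240)],.03),4))
print("tab",np.round(P[150:205:6,183],3))
E
```

```text
large 267 circ [ 479.8 -160.8] 67.8 ell [ 479.9 -160.9] [65.1 67.2] zmed 0.0652
small 213 circ [ 580.3 -296.9] 55.8 ell [ 581.6 -296.7] [50.5 55.1] zmed 0.055
kl 225 circ [587.3 211.9] 66.4 ell [587.3 211.7] [64.6 65.7] zmed 0.0692
ks 166 circ [484.2 234. ] 53.0 ell [484.2 234.4] [50.5 52. ] zmed 0.0598
paint 1271 circ [ 476.4 -293.4] 89.3 ell [ 476.9 -294.2] [84.6 88.1] zmed 0.0959
brush 58 circ [459.4 -13.1] 71.0 ell [459.7 -13.4] [64.9 70.1] zmed 0.1007
jar 521 circ [613.1 -32.5] 56.7 ell [613.4 -32.6] [55.5 56. ] zmed 0.0958
tape 678 circ [ 583.5 -167.2] 100.2 ell [ 584.1 -167. ] [96.7 99.8] zmed 0.0248
[[0.6269 0.1124 0.03  ]
 [0.4056 0.1602 0.03  ]] [[0.6614 0.27   0.03  ]
 [0.4368 0.3169 0.03  ]]
tab [[0.612 0.329 0.185]
 [0.595 0.319 0.211]
 [0.584 0.32  0.208]
 [0.574 0.322 0.203]
 [0.563 0.324 0.199]
 [0.553 0.325 0.194]
 [0.542 0.327 0.19 ]
 [0.531 0.329 0.184]
 [0.537 0.39  0.022]
 [0.523 0.391 0.018]]
```

Call:
{"name": "step_arm", "arguments": {"moves": [1,0.3,-1,0.3,0.059,1,0.3,-1,0.3,0.059,1,0.3,-1,0.3,0.059,1,0.3,-1,0.3,0.059]}}

```text
t: 0.6
tcp_pos: [0.3017, 0.3739, 0.3644]
tool_rot: [0.106, 0.994, -0.0, 0.0]
force: [0.6, 0.0, 0.3]
finger_gap: 1.005
gripper_force: 0.0
```

Call:
{"name": "step_arm", "arguments": {"moves": [1,0.3,-1,0,0,1,0.3,-1,0,0,1,0.3,-1,0,0,1,0.3,-1,0,0]}}

```text
t: 1.1
tcp_pos: [0.3619, 0.1737, 0.3638]
tool_rot: [0.108, 0.994, -0.0, -0.0]
force: [-0.2, 0.3, -0.1]
finger_gap: 1.002
gripper_force: 0.0
```

Call:
{"name": "step_arm", "arguments": {"moves": [1,0.3,-1,0,0,1,0.3,-1,0,0,1,0.3,-1,0,0,1,0.3,-1,0,0]}}

```text
t: 1.6
tcp_pos: [0.4224, -0.0268, 0.3638]
tool_rot: [0.108, 0.994, -0.0, 0.0]
force: [-0.3, 0.3, -0.3]
finger_gap: 0.997
gripper_force: 0.0
```

Call:
{"name": "step_arm", "arguments": {"moves": [1,0.29,-0.685,0,0,1,0.29,-0.685,0,0,1,0.29,-0.685,0,0,1,0.29,-0.685,0,0]}}

```text
t: 2.1
tcp_pos: [0.4796, -0.1615, 0.3633]
tool_rot: [0.107, 0.994, 0.0, -0.001]
force: [-0.4, 0.2, -0.1]
finger_gap: 1.003
gripper_force: 0.0
```

Call:
{"name": "step_arm", "arguments": {"moves": [1,0,0,-0.5,0,1,0,0,-0.9,0,1,0,0,-0.9,0,1,0,0,-0.9,0]}}

```text
t: 2.6
tcp_pos: [0.4763, -0.1572, 0.1805]
tool_rot: [0.105, 0.994, 0.003, -0.006]
force: [-0.3, 0.6, 0.4]
finger_gap: 0.995
gripper_force: 0.0
```

Call:
{"name": "step_arm", "arguments": {"moves": [1,0,0,-0.2,0,1,0,0,-0.365,0,1,0,0,-0.365,0,1,0,0,-0.365,0,0,0,0,-0.365,0,0,0,0,-0.365,0,0,0,0,-0.365,0,0,0,0,-0.365,0,0,0,0,-0.365,0,0,0,0,-0.365,0], "grip_force": 30}}

```text
t: 3.85
tcp_pos: [0.4805, -0.1609, 0.1133]
tool_rot: [0.106, 0.994, -0.001, 0.002]
force: [-0.6, 0.9, 8.6]
finger_gap: 0.777
gripper_force: 31.2
```

Call:
{"name": "step_arm", "arguments": {"moves": [0,0,0,0.05,0,0,0,0,0.2,0,0,0,0,0.45,0,0,0,0,0.7,0,0,0,0,0.95,0,0,0,0,1,0,0,0,0,1,0]}}

```text
t: 4.72
tcp_pos: [0.4792, -0.1604, 0.3117]
tool_rot: [0.105, 0.994, -0.0, 0.001]
force: [-0.3, 0.4, 0.4]
finger_gap: 0.771
gripper_force: 33.7
```

Call:
{"name": "step_arm", "arguments": {"moves": [0,0.05,0.1,0.3,0,0,0.1,0.35,0.45,0,0,0.2,0.6,0.45,0,0,0.25,0.85,0.45,0,0,0.28,1,0.45,0,0,0.28,1,0.45,0,0,0.28,1,0.45,0]}}

```text
t: 5.6
tcp_pos: [0.5349, 0.039, 0.3992]
tool_rot: [0.106, 0.994, -0.0, -0.002]
force: [0.4, 0.1, -0.0]
finger_gap: 0.772
gripper_force: 34.2
```

Run:
```python
from station import manip
import cv2
s=manip.snapshot("side"); cv2.imwrite("pics/side1.png",cv2.resize(s["color"][60:300,180:500],(640,480)))
print(manip.sense()["force"],manip.sense()["tcp_pos"])
```

```text
[ 0.71724601  0.06167591 -0.04327682] [0.53507969 0.03865095 0.39960921]
```

View pics/side1.png

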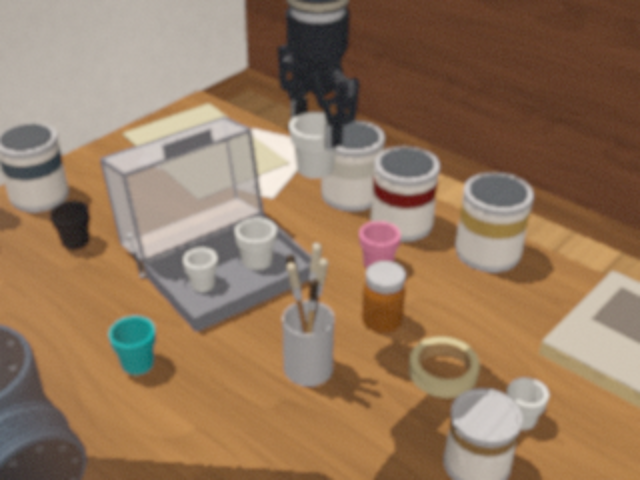

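Picture: the tub hangs upright in the gripper at about (315,140), both keeper tubs are undisturbed, and the cover is open.

Call:
{"name": "step_arm", "arguments": {"moves": [0,0.07,0.25,0,0,0,0.15,0.5,0,0,0,0.22,0.75,0,0,0,0.261,0.867,0,0,0,0.261,0.867,0,0,0,0.261,0.867,-0.25,0,0,0.261,0.867,-0.5,0,0,0.261,0.867,-0.75,0,0,0.261,0.867,-0.95,0,0,0.261,0.867,-0.98,0,0,0.261,0.867,-0.98,0,0,0.261,0.867,-0.98,0]}}

```text
t: 7.15
tcp_pos: [0.589, 0.2125, 0.2071]
tool_rot: [0.106, 0.994, 0.001, 0.002]
force: [0.3, 0.4, -0.6]
finger_gap: 0.773
gripper_force: 34.2
```

Run:
```python
from station import manip
import cv2
print(manip.sense()["tcp_pos"])
s=manip.snapshot("side"); cv2.imwrite("pics/side2.png",cv2.resize(s["color"][100:230,210:370],(800,600),interpolation=2))
```

```text
[0.58901662 0.21253912 0.20714393]
```

View pics/side2.png

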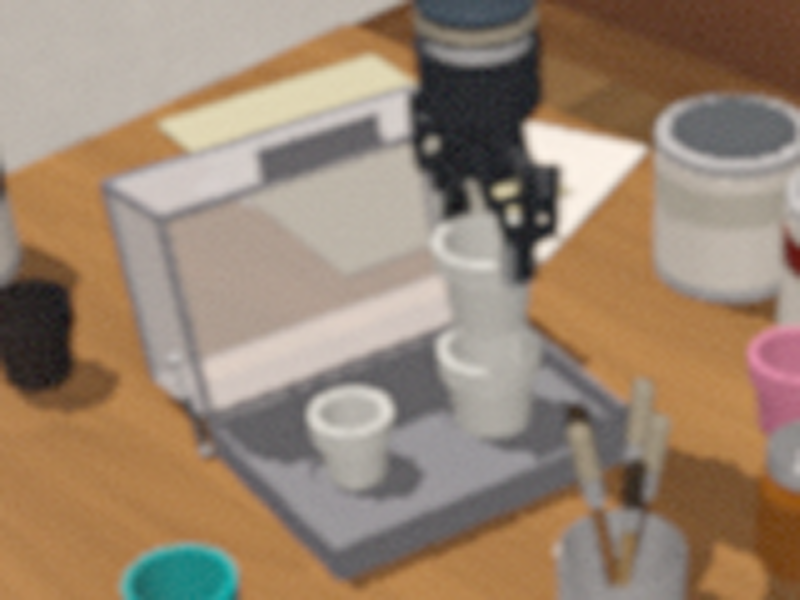

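The tub is held centred above the keeper's large tub (upper one at about (485,270), lower at (490,380)). Lowering, with a small x correction.

Call:
{"name": "step_arm", "arguments": {"moves": [0,-0.007,-0.002,-0.05,0,0,-0.007,-0.002,-0.12,0,0,-0.007,-0.002,-0.19,0,0,-0.007,-0.002,-0.23,0,0,-0.007,-0.002,-0.25,0,0,-0.007,-0.002,-0.25,0,0,-0.007,-0.002,-0.25,0]}}

```text
t: 8.07
tcp_pos: [0.5864, 0.2125, 0.1552]
tool_rot: [0.106, 0.994, 0.0, 0.0]
force: [0.6, -0.1, 0.0]
finger_gap: 0.773
gripper_force: 34.2
```

Call:
{"name": "step_arm", "arguments": {"moves": [0,0,0,-0.005,0,0,0,0,-0.01,0,0,0,0,-0.015,0,0,0,0,-0.02,0,0,0,0,-0.025,0,0,0,0,-0.025,0]}}

```text
t: 8.82
tcp_pos: [0.5863, 0.2124, 0.1498]
tool_rot: [0.106, 0.994, -0.0, -0.0]
force: [1.1, 0.4, -0.5]
finger_gap: 0.773
gripper_force: 34.2
```

Call:
{"name": "step_arm", "arguments": {"moves": [0,0,0,-0.005,0,0,0,0,-0.005,0,0,0,0,-0.005,0]}}

```text
t: 9.2
tcp_pos: [0.5862, 0.2125, 0.1489]
tool_rot: [0.106, 0.994, -0.0, -0.0]
force: [-0.3, 0.0, -0.5]
finger_gap: 0.773
gripper_force: 34.3
```

Call:
{"name": "step_arm", "arguments": {"moves": [0,0,0,-0.005,0,0,0,0,-0.01,0,0,0,0,-0.01,0]}}

```text
t: 9.57
tcp_pos: [0.5863, 0.2124, 0.1471]
tool_rot: [0.105, 0.994, 0.0, 0.0]
force: [0.0, 0.4, 2.3]
finger_gap: 0.771
gripper_force: 34.5
```

Call:
{"name": "step_arm", "arguments": {"moves": [0,0,0,-0.005,0,0,0,0,-0.005,0,0,0,0,-0.005,0]}}

```text
t: 9.95
tcp_pos: [0.5864, 0.2124, 0.1462]
tool_rot: [0.106, 0.994, 0.0, 0.0]
force: [-0.7, -0.1, 5.5]
finger_gap: 0.776
gripper_force: 34.6
```

Call:
{"name": "step_arm", "arguments": {"moves": [0,0,0,-0.005,0,0,0,0,-0.006,0,0,0,0,-0.006,0]}}

```text
t: 10.32
tcp_pos: [0.5865, 0.2124, 0.1452]
tool_rot: [0.106, 0.994, 0.0, 0.0]
force: [-0.6, -0.8, 6.1]
finger_gap: 0.77
gripper_force: 34.8
```

Call:
{"name": "step_arm", "arguments": {"moves": [0,0,0,-0.004,0,0,0,0,-0.006,0,0,0,0,-0.006,0]}}

```text
t: 10.7
tcp_pos: [0.5865, 0.2124, 0.1442]
tool_rot: [0.105, 0.994, 0.0, 0.0]
force: [-1.7, -0.1, 7.8]
finger_gap: 0.772
gripper_force: 34.9
```

Call:
{"name": "step_arm", "arguments": {"moves": [0,0,0,-0.003,0,0,0,0,-0.004,0,0,0,0,-0.004,0]}}

```text
t: 11.08
tcp_pos: [0.5865, 0.2124, 0.1437]
tool_rot: [0.105, 0.994, 0.0, 0.0]
force: [-2.0, -1.2, 7.9]
finger_gap: 0.775
gripper_force: 35.0
```

Call:
{"name": "step_arm", "arguments": {"moves": [0.85,0,0,0,0,0.95,0,0,0,0,1,0,0,0,0,1,0,0,0,0,1,0,0,0.15,0,1,0,0,0.4,0,1,0,0,0.7,0,1,0,0,1,0,1,0,0,1,0]}}

```text
t: 12.2
tcp_pos: [0.5888, 0.213, 0.3491]
tool_rot: [0.105, 0.994, 0.002, 0.006]
force: [0.2, 0.0, -0.3]
finger_gap: 0.998
gripper_force: 0.0
```

Call:
{"name": "step_arm", "arguments": {"moves": [1,-0.1,-0.3,0.1,0,1,-0.1,-0.6,0.1,0,1,-0.1,-1,0.1,0,1,-0.1,-1,0.1,0]}}

```text
t: 12.7
tcp_pos: [0.5657, 0.0093, 0.3614]
tool_rot: [0.108, 0.994, -0.0, -0.001]
force: [0.1, 1.0, -0.6]
finger_gap: 0.998
gripper_force: 0.0
```

```bash
cat > m.py <<'E'
import sys,numpy as np,cv2
from h import *
from station import manip
def circ(s,P,uv,zr,w,tol=.006):
    u,v=uv;u0,v0=u-w,v-w; sub=P[v0:v+w,u0:u+w]
    c=s["color"][v0:v+w,u0:u+w].astype(int)
    m=((abs(sub[...,2]-zr)<tol)&(c.min(2)>110)&(c.max(2)-c.min(2)<60)).astype(np.uint8)
    k,lab,st,_=cv2.connectedComponentsWithStats(m); i=1+st[1:,4].argmax()
    vv,uu=np.where(lab==i); z=sub[...,2][lab==i]
    X=onplane(s,np.c_[uu+u0,vv+v0],np.median(z))
    c2,r=cv2.minEnclosingCircle((X[:,:2]*1000).astype(np.float32))
    zz=P[v0:v+w,u0:u+w][lab==i]; A=np.c_[zz[:,:2]-zz[:,:2].mean(0),np.ones(len(zz))]
    return len(uu),np.round(c2,1),round(2*r,1),"z",round(np.median(z)*1000,2),"tilt",np.round(np.linalg.lstsq(A,zz[:,2],rcond=None)[0][:2],3)
E
python3 - <<'E'
from m import *
s=manip.snapshot("top");P=cloud(s);print(manip.sense()["tcp_pos"])
cv2.imwrite("pics/top1.png",s["color"])
print("nested large",circ(s,P,(255,170),.0965,30))
print("ks",circ(s,P,(246,218),.059,20))
print("small",circ(s,P,(479,171),.055,20))
E
```

```text
[0.56593633 0.0086187  0.36142638]
nested large (239, array([585.8, 211. ]), 66.7, 'z', np.float64(95.65), 'tilt', array([-0.012,  0.001]))
ks (173, array([484.3, 234.3]), 52.2, 'z', np.float64(59.49), 'tilt', array([ 0.002, -0.003]))
small (78, array([ 582.6, -308.3]), 46.4, 'z', np.float64(55.04), 'tilt', array([-0.003,  0.062]))
```

Nested large sits about 26.5 mm up, straight and centred. Now the small one.

Call:
{"name": "step_arm", "arguments": {"moves": [1,0.04,-0.8,0,0,1,0.04,-0.8,0,0,1,0.04,-0.8,0,0,1,0.04,-0.8,0,0]}}

```text
t: 13.25
tcp_pos: [0.5746, -0.1488, 0.3615]
tool_rot: [0.107, 0.994, 0.0, -0.001]
force: [-0.8, 0.3, -0.2]
finger_gap: 0.999
gripper_force: 0.0
```

Call:
{"name": "step_arm", "arguments": {"moves": [1,0.035,-0.73,-0.2,0,1,0.035,-0.73,-0.4,0,1,0.035,-0.73,-0.5,0,1,0.035,-0.73,-0.5,0,1,0.035,-0.73,-0.5,0]}}

```text
t: 13.88
tcp_pos: [0.5819, -0.2915, 0.2626]
tool_rot: [0.105, 0.995, 0.001, -0.0]
force: [1.1, 0.7, 0.5]
finger_gap: 0.997
gripper_force: 0.0
```

Run:
```python
from m import *
from scipy.spatial.transform import Rotation as Ro
st=manip.sense(); s=manip.snapshot("wrist")
M=np.eye(4);M[:3,:3]=Ro.from_quat(st["tool_rot"]).as_matrix();M[:3,3]=st["tcp_pos"]
C=M@s["mount"]; s["R"]=C[:3,:3].T; s["t"]=-C[:3,:3].T@C[:3,3]
print(st["tcp_pos"])
P=cloud(s); cv2.imwrite("pics/w1.png",s["color"])
q=s["R"]@np.array([.581,-.297,.055])+s["t"]; f=200/np.tan(np.radians(s["fovy"])/2)
uv=(int(q[0]/q[2]*f+s["cx"]),int(q[1]/q[2]*f+s["cy"])); print(uv)
try: print(circ(s,P,uv,.055,min(110,uv[1],uv[0],399-uv[1])))
except Exception as e: print(e)
```

```text
[ 0.58190612 -0.29145799  0.26262621]
(306, 189)
(1305, array([ 581.2, -297.5]), 52.7, 'z', np.float64(54.93), 'tilt', array([-0.009,  0.001]))
```

View pics/w1.png

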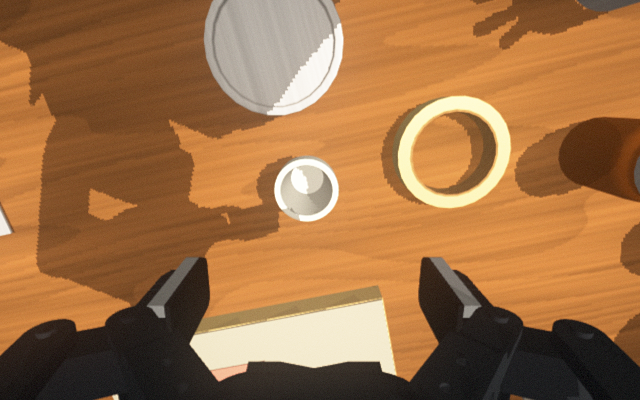

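Wrist view: the small tub's rim is at (306,189), between paint can and tape, with the fingers clear.

Call:
{"name": "step_arm", "arguments": {"moves": [1,-0.003,-0.03,-0.25,0,1,-0.003,-0.03,-0.5,0,1,-0.003,-0.03,-0.7,0,1,-0.003,-0.03,-0.795,0,1,-0.003,-0.03,-0.795,0,0,-0.003,-0.03,-0.795,0,0,-0.003,-0.03,-0.795,0,0,-0.003,-0.03,-0.795,0,0,-0.003,-0.03,-0.795,0,0,-0.003,-0.03,-0.795,0,0,-0.003,-0.03,-0.795,0,0,-0.003,-0.03,-0.795,0], "grip_force": 30}}

```text
t: 15.42
tcp_pos: [0.5818, -0.3002, 0.1062]
tool_rot: [0.106, 0.994, -0.001, 0.002]
force: [-0.5, 0.4, 6.8]
finger_gap: 0.604
gripper_force: 31.1
```

Call:
{"name": "step_arm", "arguments": {"moves": [0,0,0,0.05,0,0,0,0,0.2,0,0,0,0,0.45,0,0,0,0,0.7,0,0,0,0,0.95,0,0,0,0,1,0,0,0,0,1,0]}}

```text
t: 16.3
tcp_pos: [0.5806, -0.2995, 0.3047]
tool_rot: [0.106, 0.994, -0.0, 0.001]
force: [-0.2, 0.7, -1.4]
finger_gap: 0.605
gripper_force: 31.5
```

Call:
{"name": "step_arm", "arguments": {"moves": [0,0,0,0.25,0,0,-0.05,0.2,0.475,0,0,-0.1,0.5,0.475,0,0,-0.15,0.75,0.475,0,0,-0.175,1,0.475,0]}}

```text
t: 16.92
tcp_pos: [0.5442, -0.0977, 0.3964]
tool_rot: [0.106, 0.994, 0.001, -0.002]
force: [0.2, 0.2, 0.4]
finger_gap: 0.605
gripper_force: 31.7
```

Call:
{"name": "step_arm", "arguments": {"moves": [0,-0.04,0.25,0,0,0,-0.08,0.5,0,0,0,-0.13,0.75,0,0,0,-0.175,1,0,0]}}

```text
t: 17.42
tcp_pos: [0.5093, 0.1019, 0.3964]
tool_rot: [0.106, 0.994, -0.0, -0.002]
force: [1.9, -0.9, -0.9]
finger_gap: 0.601
gripper_force: 31.7
```

Call:
{"name": "step_arm", "arguments": {"moves": [0,-0.05,0.25,0,0,0,-0.1,0.5,0,0,0,-0.131,0.669,0,0,0,-0.131,0.669,-0.2,0,0,-0.131,0.669,-0.45,0,0,-0.131,0.669,-0.7,0,0,-0.131,0.669,-0.9,0,0,-0.131,0.669,-1,0,0,-0.131,0.669,-1,0,0,-0.131,0.669,-1,0]}}

```text
t: 18.68
tcp_pos: [0.4844, 0.2342, 0.1985]
tool_rot: [0.106, 0.994, -0.0, -0.0]
force: [-0.5, 0.2, 0.1]
finger_gap: 0.603
gripper_force: 31.7
```

Run:
```python
from station import manip
import cv2
print(manip.sense()["tcp_pos"])
s=manip.snapshot("side"); cv2.imwrite("pics/side3.png",cv2.resize(s["color"][100:230,210:370],(800,600),interpolation=2))
```

```text
[0.48439881 0.23418431 0.19847389]
```

View pics/side3.png

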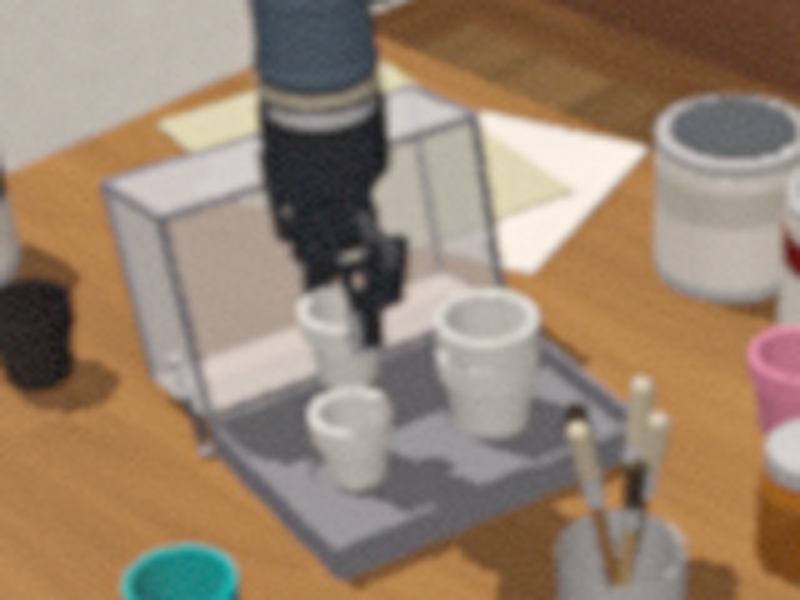

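The small tub hangs straight above the keeper's small tub, and the large one is nested upright. Lowering.

Call:
{"name": "step_arm", "arguments": {"moves": [0,0,0,-0.05,0,0,0,0,-0.12,0,0,0,0,-0.19,0,0,0,0,-0.24,0,0,0,0,-0.26,0,0,0,0,-0.26,0,0,0,0,-0.26,0]}}

```text
t: 19.6
tcp_pos: [0.4847, 0.2343, 0.147]
tool_rot: [0.105, 0.994, 0.0, 0.0]
force: [0.7, -0.7, -1.0]
finger_gap: 0.608
gripper_force: 31.7
```

Call:
{"name": "step_arm", "arguments": {"moves": [0,0,0,-0.005,0,0,0,0,-0.01,0,0,0,0,-0.015,0,0,0,0,-0.02,0,0,0,0,-0.02,0]}}

```text
t: 20.23
tcp_pos: [0.4845, 0.2343, 0.1427]
tool_rot: [0.106, 0.994, 0.0, 0.0]
force: [0.2, 0.8, 0.0]
finger_gap: 0.604
gripper_force: 31.8
```

Call:
{"name": "step_arm", "arguments": {"moves": [0,0,0,-0.005,0,0,0,0,-0.01,0,0,0,0,-0.012,0,0,0,0,-0.012,0]}}

```text
t: 20.72
tcp_pos: [0.4846, 0.2344, 0.1405]
tool_rot: [0.106, 0.994, 0.0, 0.0]
force: [-0.5, 1.1, 3.5]
finger_gap: 0.603
gripper_force: 32.0
```

Call:
{"name": "step_arm", "arguments": {"moves": [0,0,0,-0.005,0,0,0,0,-0.005,0,0,0,0,-0.005,0]}}

```text
t: 21.1
tcp_pos: [0.4846, 0.2343, 0.1394]
tool_rot: [0.106, 0.994, 0.0, 0.0]
force: [-1.4, 2.1, 5.8]
finger_gap: 0.608
gripper_force: 32.1
```

Call:
{"name": "step_arm", "arguments": {"moves": [0,0,0,-0.005,0,0,0,0,-0.007,0,0,0,0,-0.007,0]}}

```text
t: 21.48
tcp_pos: [0.4846, 0.2343, 0.1381]
tool_rot: [0.106, 0.994, 0.0, 0.0]
force: [-1.6, 2.7, 5.1]
finger_gap: 0.605
gripper_force: 32.2
```

Call:
{"name": "step_arm", "arguments": {"moves": [0,0,0,-0.004,0,0,0,0,-0.006,0,0,0,0,-0.006,0]}}

```text
t: 21.85
tcp_pos: [0.4846, 0.2343, 0.1371]
tool_rot: [0.106, 0.994, 0.0, 0.0]
force: [-2.0, 2.1, 7.4]
finger_gap: 0.61
gripper_force: 32.3
```

Call:
{"name": "step_arm", "arguments": {"moves": [0.7,0,0,0,0,0.85,0,0,0,0,0.95,0,0,0,0,0.95,0,0,0,0,0.95,0,0,0.15,0,0.95,0,0,0.4,0,0.95,0,0,0.7,0,0.95,0,0,1,0,0.95,0,0,1,0]}}

```text
t: 22.98
tcp_pos: [0.4868, 0.2349, 0.342]
tool_rot: [0.105, 0.994, 0.002, 0.006]
force: [0.1, 0.3, 0.1]
finger_gap: 0.95
gripper_force: 0.0
```

Call:
{"name": "step_arm", "arguments": {"moves": [0,0,-0.3,0.1,0,0,0,-0.6,0.1,0,0,0,-1,0.1,0,0,0,-1,0.1,0]}}

```text
t: 23.48
tcp_pos: [0.4839, 0.0314, 0.3555]
tool_rot: [0.108, 0.994, -0.0, -0.001]
force: [0.0, 1.0, 0.4]
finger_gap: 0.093
gripper_force: 0.0
```

Run:
```python
from m import *
s=manip.snapshot("top");P=cloud(s);print(manip.sense()["tcp_pos"])
cv2.imwrite("pics/top2.png",s["color"])
print("nested large",circ(s,P,(255,170),.0965,30))
print("nested small",circ(s,P,(246,218),.0865,24))
# tab: points high near the expected line
d=P[...,2]; m=(d>.192)&(d<.225)&(abs(P[...,0]-.557)<.06)&(abs(P[...,1]-.325)<.04)
X=P[m]; print(len(X)); yh=np.array([.21,.978]);xh=np.array([.978,-.21])
rel=X[:,:2]-[.5511,.2944]; print("kx",np.percentile(rel@xh,[2,98]),"ky",np.percentile(rel@yh,[2,50,98]),"z",np.percentile(X[:,2],[2,50,98]))
```

```text
[0.48413608 0.03106061 0.35560274]
nested large (240, array([585.7, 210.9]), 66.7, 'z', np.float64(96.21), 'tilt', array([-0.008, -0.004]))
nested small (182, array([484.4, 233. ]), 52.6, 'z', np.float64(86.39), 'tilt', array([-0.001, -0.003]))
390
kx [-0.04328899  0.04252406] ky [0.02960352 0.0322504  0.03679786] z [0.19245932 0.20509182 0.21385118]
```

View pics/top2.png

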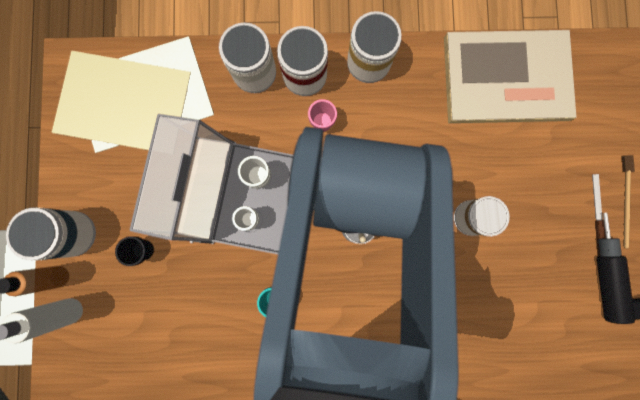

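Both tubs are nested straight and snug, about 27 mm up: large at (254,170), small at (244,217). The cover stands open with its tab at (181,178). Next, the fingertip goes behind the tab.

Call:
{"name": "step_arm", "arguments": {"moves": [0,0.2,0.82,0,0,0,0.2,0.82,0,0,0,0.2,0.82,0,0,0,0.2,0.82,0,0]}}

```text
t: 24.02
tcp_pos: [0.5239, 0.2025, 0.3556]
tool_rot: [0.103, 0.995, 0.0, -0.001]
force: [0.0, 0.2, -0.2]
finger_gap: -0.001
gripper_force: 0.0
```

Call:
{"name": "step_arm", "arguments": {"moves": [0,0.2,0.82,0,0,0,0.2,0.82,0,0,0,0.2,0.82,0,0,0,0.2,0.82,0,0,0,0.2,0.82,-0.2,0,0,0.2,0.82,-0.4,0,0,0.2,0.82,-0.4,0,0,0.2,0.82,-0.4,0]}}

```text
t: 25.02
tcp_pos: [0.565, 0.3618, 0.278]
tool_rot: [0.106, 0.994, 0.0, 0.001]
force: [-0.3, -0.4, 0.7]
finger_gap: -0.001
gripper_force: 0.0
```

Run:
```python
from station import manip
import cv2,numpy as np
st=manip.sense();print(st["tcp_pos"],st["force"])
s=manip.snapshot("side"); cv2.imwrite("pics/side4.png",cv2.resize(s["color"][90:220,190:350],(800,600),interpolation=2))
# arc plan: tip centre ahead of tab face
H=np.array([.5511,.2944]);yh=np.array([.21,.978])
for th in np.arange(1.75,.5,-.15):
    r=.173; p=np.array([-np.cos(th)*r,.031+np.sin(th)*r])   # face point (ky,z)
    tip=p+np.array([.015,0])+ (0.0)
    print(round(th,2),np.round(np.r_[H+yh*tip[0],tip[1]+.073-.004],4))
```

```text
[0.56501088 0.36181855 0.27795218] [-0.26143765 -0.35817591  0.68888439]
1.75 [0.5607 0.3392 0.2702]
1.6 [0.5553 0.314  0.2729]
1.45 [0.5499 0.2887 0.2717]
1.3 [0.5445 0.2638 0.2667]
1.15 [0.5394 0.24   0.2579]
1.0 [0.5346 0.2177 0.2456]
0.85 [0.5303 0.1974 0.23  ]
0.7 [0.5265 0.1797 0.2114]
0.55 [0.5233 0.1648 0.1904]
```

View pics/side4.png

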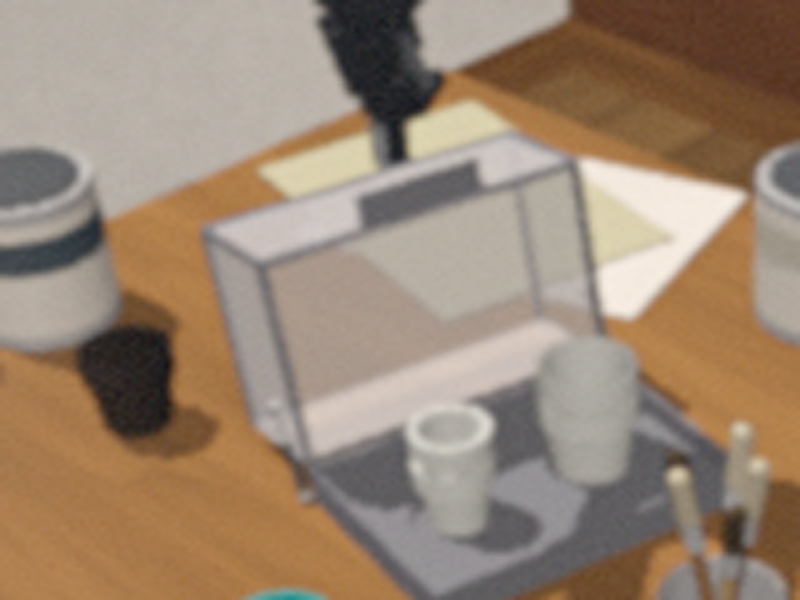

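The fingertip stands behind the tab, above the front wall, at about (392,160). Tipping along the arc.

Call:
{"name": "step_arm", "arguments": {"moves": [0,0,0,-0.04,0,0,-0.011,-0.06,-0.04,0,0,-0.022,-0.113,-0.04,0,0,-0.036,-0.176,-0.03,0,0,-0.049,-0.239,-0.026,0,0,-0.063,-0.3,-0.028,0,0,-0.076,-0.366,-0.032,0,0,-0.09,-0.43,-0.044,0,0,-0.103,-0.49,-0.057,0]}}

```text
t: 26.2
tcp_pos: [0.5437, 0.2632, 0.2651]
tool_rot: [0.106, 0.994, -0.0, -0.0]
force: [-0.4, 1.7, 0.9]
finger_gap: 0.003
gripper_force: 0.5
```

Call:
{"name": "step_arm", "arguments": {"moves": [0,-0.013,-0.06,-0.02,0,0,-0.025,-0.119,-0.043,0,0,-0.037,-0.175,-0.073,0,0,-0.049,-0.23,-0.105,0,0,-0.06,-0.282,-0.143,0,0,-0.071,-0.332,-0.183,0,0,-0.081,-0.377,-0.23,0,0,-0.09,-0.42,-0.276,0,0,-0.09,-0.42,-0.276,0]}}

```text
t: 27.32
tcp_pos: [0.525, 0.1761, 0.2103]
tool_rot: [0.105, 0.994, -0.004, -0.001]
force: [-3.7, -11.7, 11.2]
finger_gap: -0.001
gripper_force: 8.3
```

Call:
{"name": "step_arm", "arguments": {"moves": [0,0,0,0.3,0,0,0,0,0.6,0,0,0,-0.3,0.8,0,0,0,-0.6,0.8,0,0,0,-1,0.8,0,0,0,-1,0.8,0]}}

```text
t: 28.08
tcp_pos: [0.5256, -0.0232, 0.3699]
tool_rot: [0.107, 0.994, -0.0, 0.0]
force: [-0.2, 0.1, 0.0]
finger_gap: 0.005
gripper_force: 0.0
```

Run:
```python
from m import *
st=manip.sense();print(st["t"],st["tcp_pos"],st["force"])
s=manip.snapshot("side"); cv2.imwrite("pics/side5.png",s["color"])
s=manip.snapshot("top");P=cloud(s)
for z,uv,w in((.0965,(255,170),30),(.0865,(246,218),24)):
    try: print(circ(s,P,uv,z,w))
    except Exception as e: print(e)
```

```text
28.075 [ 0.52562857 -0.02317663  0.36988558] [-0.19241064  0.09069753  0.01507982]
attempt to get argmax of an empty sequence
attempt to get argmax of an empty sequence
```

View pics/side5.png

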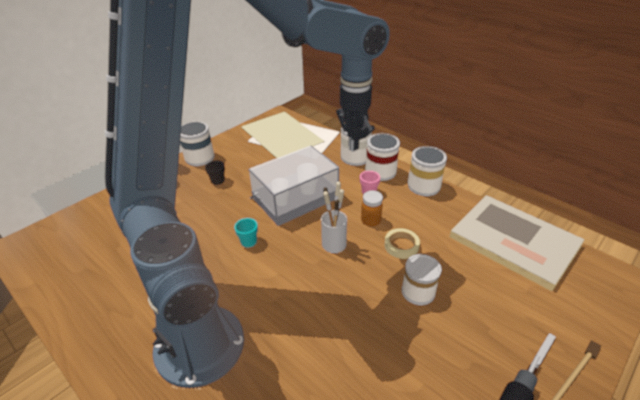

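The cover is shut over both upright tubs at (295,180), the bystanders are in place, and the arm is clear. One check that the lid lies level, then hand in.

Run:
```python
from m import *
s=manip.snapshot("top");P=cloud(s)
m=(P[...,2]>.105)&(P[...,2]<.135)&(np.hypot(P[...,0]-.535,P[...,1]-.217)<.08)
X=P[m]; A=np.c_[X[:,:2]-X[:,:2].mean(0),np.ones(len(X))]
c=np.linalg.lstsq(A,X[:,2],rcond=None)[0]; print(len(X),c)
if len(X)>300 and np.hypot(*c[:2])<.04: print(manip.sign_off())
else:
    v,u=np.mgrid[160:240:10,190:300:10]; print(np.round(P[v,u,2],3))
```

```text
4607 [-0.00017636 -0.0002905   0.12287581]
the job is handed in; nothing more can be done
None
```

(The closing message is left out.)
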